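Change the autosampler's rinse jar for the full one behind the bottles

ROBOT

A 6-joint arm with a two-finger parallel gripper is mounted at the origin on the work surface. World frame = base frame: x ahead of the robot, y to its left, z up, the work surface at z = 0. Lengths are in m, angles in rad, forces in N, time in s.
With the tool pointing down it reaches from about 0.35 to 0.975 m from the base axis. Payload 4.9 kg.
Tool frame: the origin (TCP) lies on the centre line of the jaws, within the pads' length; the fingertips stand manip.tip_reach ahead of it and the grasp point (between the pads) is the TCP (manip.tip_reach is the distance from the TCP to the fingertips, in m); z points along the fingers, y is the line along which they close (so a half turn about z gives the same grasp; the last joint's range is limited). The gripper opens to 85 mm and grips with 20 to 120 N. Pads are 22 mm wide; open, the fingers measure 114 mm over their backs; the gripper's body (76 mm by 85 mm) begins 54 mm behind the grasp point. The pads swing forward as they close: fully open they stand 13 mm farther back than shut.
Start: joints at [-1.276, 0.053, 1.613, -0, 1.476, -0.119], TCP at [0.251, -0.572, 0.25] pointing down, gripper open.
Joint ranges: [-3.01, 3.01], [-1.01, 2.22], [0.06, 2.58], [-1.02, 4.17], [0.09, 2.62], [-3.14, 3.14]. Speed limits (rad/s): [2.57, 2.57, 3.14, 3.14, 3.14, 3.14].

INTERFACE

Orientations are given as a unit quaternion [w, x, y, z].
In Python, from plant import manip gives the robot as it stands. The module is installed in compiled form; this text tells all that it offers.
- The arm moves only by the tool move_arm, never from a script. Its argument "rows" is a list of rows, each a list of 7 numbers: the shift along the tool's x, y, z in cm, then the turn, a rotation vector about the tool's x, y, z in degrees, then the opening, from -1 (shut) to 1 (fully open). In form: [[tx, ty, tz, ax, ay, az, jaw], ...]. A call has 1 to 20 rows; each row shifts and turns the commanded pose from where the row before left it, along the tool's axes as they then stand; what a row does not reach is not made up. A row lasts 1/12 s, in which the tool goes at most 41.7 mm and 7.16 degrees, less where a joint would pass 70% of its speed; a pose out of reach is approached as far as the arm can. A call is refused whole if a number of a shift passes 4.17 or a number of a turn 7.16, either way. A call with a gripper value outside its range is refused whole. The fingers move at their own pace and stop on an object; the grip force is fixed at half the most. Time passes only in rows, so rows that do not move let the fingers close. It gives the time, the measured TCP pose, the force, the opening and the grip force at its end, in the units of the state.
- manip.state(): the state, without advancing time (a new reading comes with each control period).
- manip.grab_frame(name): name is "scene" or "top"; returns a dict with "img" (400x640x3 uint8, blue, green, red), "mtx" (3x3 intrinsics, pixels), "k1" (the pictures are not rectified: a ray, as slopes to the right and down, at radius r is drawn at 1 + k1 r^2 times it, then the intrinsics apply), "R" (3x3) and "t" (3): a world point X has camera coordinates R X + t. Camera axes: x right, y down, z forward; pixel columns grow to the right and rows downward; lengths in m; the calibration is good to about 2 mm. A picture is of the moment at which its call begins. There is no depth.
- manip.job_done(): hands the job in; it is judged then, once.
The state is a dict: "time": time; "joint_pos": joint angles; "joint_vel": joint speeds; "joint_efforts": joint torques, N m; "tool_pos": TCP position; "tool_rot": TCP orientation; "contact_force": force on the tool from outside, world axes, zero at the start; "ft_torque": the same for the moment, N m; "gripper_width": opening from 0.0 (shut) to 1.0 (fully open); "grasp_force": force on a finger pad.
Only numpy, scipy, OpenCV 4.12 (cv2) and the standard library are available. Lean on these libraries where they do the work, as an engineer would, in place of code of your own. Each camera call takes 0.05 s, during which the arm holds its last target. There are 200 camera calls.

TASK

The jar in the rinse station is used up: stand it upright in the wash-up basin, and seat the full jar of the same kind, which stands in the bottle tray behind the two tall bottles, fully down in the station's well in its place. Before you touch the full jar, clear both tall bottles out of its way on to the parking tray, and afterwards stand each bottle back upright on the very pad where it stood at the start. Set the glass down without dropping or tipping it, and leave the dropper bottle and the septa tin in the bottle tray where they are.

Things in the scene. Friction and masses are not known exactly. Their poses are not given: they have to be found in the camera images.
- wide_bottle: the wider tall bottle, loose: clear-glass 250 ml lab bottle, paper label, ribbed blue screw cap. Height 143 mm; body 70 mm diameter up to 86 mm, shoulder down to a 40 mm neck at 108 mm, cap 54 mm diameter from 117 to 143 mm: grip it by the cap. 0.3 to 0.6 kg. Origin: centre of its underside, z up. Starts on one of the two front pads of the bottle tray (which one varies)
- slim_bottle: the slimmer tall bottle, loose: amber glass, paper label, ribbed black screw cap. Height 137 mm; body 59 mm diameter up to 84 mm, shoulder down to a 30 mm neck at 108 mm, cap 38 mm diameter from 112 to 137 mm: grip it by the cap. 0.25 to 0.5 kg. Origin: centre of its underside, z up. Starts on the other front pad of the bottle tray
- full_jar: the full rinse jar, loose: squat amber-glass jar, paper label, white screw cap with a grey septum. Height 72 mm, body 46 mm diameter, cap 48 mm diameter from 55 to 72 mm, 0.08 to 0.17 kg. Origin: centre of its underside, z up. Starts on the back pad of the bottle tray, 5 to 14 mm from the tall bottles and lower than they are: no room to grip it until they are gone
- empty_jar: the used-up rinse jar, loose: same shape and size as the full jar, 0.05 to 0.1 kg; known by its place, as it starts in the well of the rinse station. Origin: centre of its underside, z up
- bottle_tray: the bottle tray: fixed grey spill tray, 190 mm (its x) by 205 mm (y), rim 24 mm high, 213 mm wide over all. Three dark rubber pads, tops 5 mm above the bench: two front ones of 75 mm diameter at x -40, y +39 and -39 mm, a back one of 52 mm at x +14, y 0. Origin: on the bench, centre of its underside; +x to its back (away from the robot within 15 degrees), z up
- parking_tray: the parking tray: fixed, empty, shallow white enamelled tray with blue rim, 200 mm (its x) by 124 mm (y), rim 17 mm high, inside 192 by 116 mm, floor 3 mm above the bench. Takes both tall bottles one behind the other, such as at x +50 and -50 mm. Origin: on the bench, centre of its underside, z up
- washup_basin: the wash-up basin: fixed, empty square white plastic tub, 150 by 150 mm (162 over its rim), 50 mm high, walls 4 mm, inner floor 5 mm above the bench. Origin: on the bench, centre of its underside, z up
- rinse_station: the rinse station: fixed light-grey box with aluminium deck, 160 mm (its x) by 120 mm (y), deck 32 mm above the bench. The jar's well is a round aluminium cup centred at x -22, y 0 mm: inside 56 mm, outside 63 mm diameter, floor 35 mm and rim 52 mm above the bench. Behind it (x +38 to +72) a dark block with two wash ports, 56 mm high. Origin: on the bench, centre of its underside, z up
- dropper: bystander, loose: small amber dropper bottle with rubber bulb, 29 mm diameter, 68 mm high, in one back corner of the bottle tray (x about +61, y about +76 or -76 mm of the tray). Leave it there. Origin: centre of its underside
- septa_tin: bystander, loose: round steel septa tin, 37 mm diameter, 22 mm high, in the other back corner of the bottle tray. Leave it there. Origin: centre of its underside
There are look-alikes about, which are no part of the job. Leave any green or red look-alike of the rinse_station alone. Of the things shaped like the wide_bottle, the clear one is meant.

How it is judged:
By the outcome, as a careful person would: the job done as asked, in the order asked, and still so for the second after the job is handed in, with the robot touching nothing.
It also fails if it takes over 144 s, if anything falls off the work surface, if the arm or the gripper's body presses on something with over 40 N, if the wrist force passes 120 N, or if a joint passes its speed limit or range.

## Working session

There is one attempt and no reset: what is moved stays moved. The work goes in short steps, Python scripts to look and compute and a tool call to move; the robot and the scene stay as the last step left them, time stands still between calls to the robot, and variables do not carry over. Pictures are saved under pics/ and viewed, at most 14 in all, crops included, and the job is handed in when it is done.

Besides the shell and the picture viewer there is one more tool, called after "Emit:" as name(argument=value, ...) on one line, values as JSON. move_arm: Moves the arm, as the interface text tells. Its arguments: {"type":"object","properties":{"rows":{"type":"array","items":{"type":"array","items":{"type":"number"}}}},"required":["rows"]}

```bash
mkdir -p pics; cat > h.py <<'E'
import numpy as np, cv2
from plant import manip
def grab(n):
    f=manip.grab_frame(n); return f
def ray(f,uv):
    K=np.array(f["mtx"]);d=np.array([f["k1"],0,0,0],float)
    p=cv2.undistortPoints(np.array([[uv]],float),K,d)[0,0]
    R=np.array(f["R"]);t=np.array(f["t"])
    return -R.T@t, R.T@np.array([p[0],p[1],1])
def onz(f,uv,z):
    c,d=ray(f,uv); return c+d*(z-c[2])/d[2]
def proj(f,X):
    R=np.array(f["R"]);r,_=cv2.Rodrigues(R)
    return cv2.projectPoints(np.array(X,float).reshape(-1,3),r,np.array(f["t"],float),np.array(f["mtx"]),np.array([f["k1"],0,0,0],float))[0][:,0]
E
python3 - <<'E'
from h import *
for n in("scene","top"):
    f=grab(n);cv2.imwrite(f"pics/{n}0.png",f["img"]);R=np.array(f["R"]);print(n,-R.T@f["t"],R[2],f["k1"],f["mtx"][0][0])
s=manip.state();print(s["tool_pos"],s["tool_rot"],s["gripper_width"],manip.tip_reach)
E
```

```text
scene [ 1.28619126 -0.23040076  0.72724002] [-0.7449961   0.27473932 -0.60786438] -0.03276106600778342 363.7018573624435
top [0.32976437 0.09572748 1.16287178] [ 0.12421861 -0.01769204 -0.99209714] -0.044133649235316944 371.88835728100884
[ 0.25113204 -0.57174183  0.24917465] [-9.29430144e-04  9.78670472e-01  2.05434253e-01 -1.08523474e-04] 0.9995766145031223 0.019
```

View pics/scene0.png

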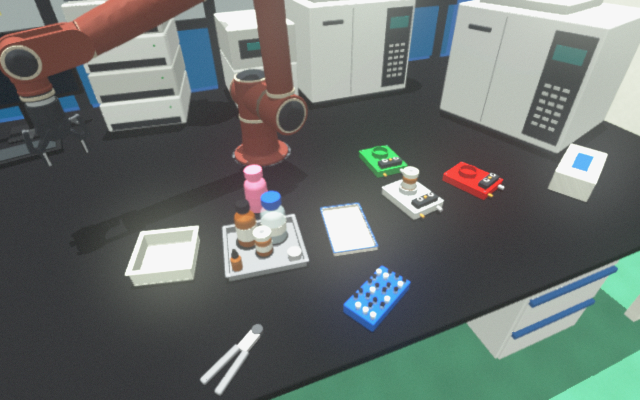

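View pics/top0.png

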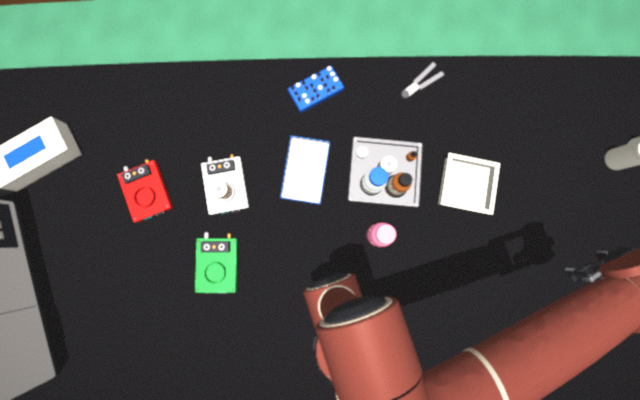

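The top view shows the grey bottle tray around (386,172). It holds the blue-capped clear bottle (377,177), the black-capped amber bottle (400,184), the white-capped jar (388,163), the tin (363,152) and the dropper (411,156). The parking tray is at (306,169), the basin at (470,183) and the white station with the used jar at (224,186).

- **Station look-alikes:** red (145,190) and green (216,265). I choose the light-grey one at (224,186).
- **Wide-bottle look-alike:** pink (381,235). I choose the clear one with the blue cap.

I'll check the choice in a close crop.

```bash
python3 - <<'E'
from h import *
f=grab("top");im=f["img"]
cv2.imwrite("pics/c1.png",cv2.resize(im[125:255,190:510],None,fx=2.5,fy=2.5,interpolation=cv2.INTER_CUBIC))
g=grab("scene");cv2.imwrite("pics/c2.png",cv2.resize(g["img"][140:290,120:450],None,fx=2.4,fy=2.4,interpolation=cv2.INTER_CUBIC))
hsv=cv2.cvtColor(im,cv2.COLOR_BGR2HSV)
def rect(mask,box,z,name):
    x0,y0,x1,y1=box;m=np.zeros_like(mask);m[y0:y1,x0:x1]=mask[y0:y1,x0:x1]
    m=cv2.morphologyEx(m,cv2.MORPH_CLOSE,np.ones((5,5)))
    c=max(cv2.findContours(m,cv2.RETR_EXTERNAL,cv2.CHAIN_APPROX_NONE)[0],key=cv2.contourArea)
    P=np.array([onz(f,p[0],z)[:2] for p in c],np.float32)
    r=cv2.minAreaRect(P*1000);print(name,np.round(r[0],1),np.round(r[1],1),round(r[2],1),cv2.boundingRect(c))
v=(hsv[...,2]>75).astype(np.uint8)*255
rect(v,(335,125,432,215),.024,"tray")
rect(v,(272,125,335,215),.017,"park")
rect(v,(432,140,510,225),.050,"basin")
rect(v,(190,157,255,222),.032,"station")
E
```

```text
tray [ 541.3 -127.3] [226.9 210. ] 83.4 (347, 136, 76, 72)
park [555.2 123.9] [134.6 208.8] 79.6 (279, 135, 52, 70)
basin [ 493.2 -379.8] [177.3 172.4] 77.0 (438, 152, 63, 64)
station [513.4 373.3] [184. 130.] 9.3 (200, 157, 50, 59)
```

View pics/c1.png

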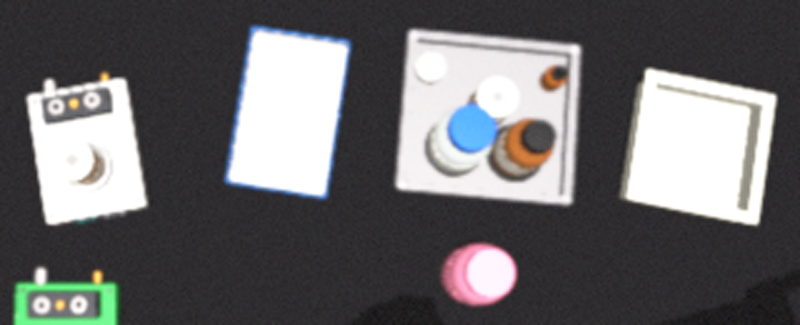

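View pics/c2.png

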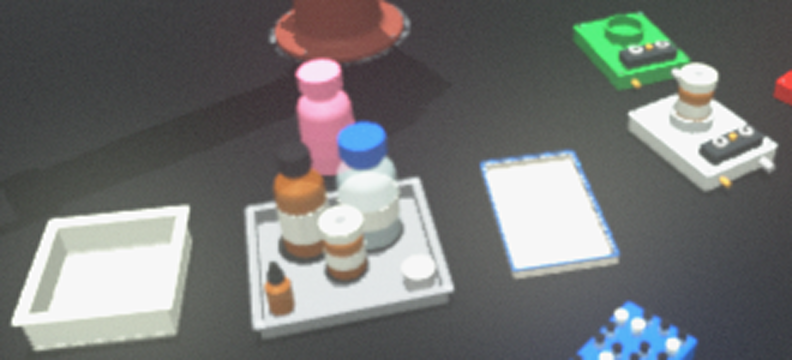

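The crops confirm the choice: the clear blue-capped bottle stands on the left (+y) pad and the amber one on the right. The full jar is behind them, the used jar is in the grey station's well, and the pink bottle stands in front of the tray.

```bash
cat > meas.py <<'E'
from h import *
def cen(f,mask,box):
    x0,y0,x1,y1=box;m=np.zeros(mask.shape,np.uint8);m[y0:y1,x0:x1]=mask[y0:y1,x0:x1]
    n,l,s,c=cv2.connectedComponentsWithStats(m); i=1+np.argmax(s[1:,4]); return c[i],s[i]
def tri(f,a,g,b):
    (c1,d1),(c2,d2)=ray(f,a),ray(g,b); d1=d1/np.linalg.norm(d1);d2=d2/np.linalg.norm(d2)
    A=np.c_[d1,-d2];k=np.linalg.lstsq(A,c2-c1,rcond=None)[0];p,q=c1+k[0]*d1,c2+k[1]*d2
    return (p+q)/2,np.linalg.norm(p-q)
E
python3 - <<'E'
from meas import *
f=grab("top");g=grab("scene")
H=[cv2.cvtColor(x["img"],cv2.COLOR_BGR2HSV).astype(int) for x in(f,g)]
blue=lambda h:((h[...,0]>95)&(h[...,0]<125)&(h[...,1]>130)&(h[...,2]>70))
blk=lambda h:((h[...,2]<75)&(h[...,1]<110))
pink=lambda h:((h[...,0]>150)&(h[...,1]>40)&(h[...,2]>120))
for n,fn,b1,b2,z in(("blue",blue,(355,160,395,195),(255,188,292,214),.135),("black",blk,(390,168,413,190),(233,199,254,216),.1295)):
    a,sa=cen(f,fn(H[0]),b1);b,sb=cen(g,fn(H[1]),b2)
    print(n,a,sa,b,sb,"tri",np.round(tri(f,a,g,b),4) if 0 else (tri(f,a,g,b)),"z",onz(f,a,z),onz(g,b,z))
# predicted tray pads
im=f["img"]
def sub(x0,y0,x1,y1,n,F):cv2.imwrite(n,cv2.resize(F["img"][y0:y1,x0:x1],None,fx=8,fy=8,interpolation=cv2.INTER_CUBIC))
A=cv2.resize(f["img"][150:220,195:255],None,fx=6,fy=6,interpolation=cv2.INTER_CUBIC)
B=cv2.resize(g["img"][160:220,375:450],None,fx=6,fy=6,interpolation=cv2.INTER_CUBIC)
C=np.zeros((420,820,3),np.uint8);C[:420,:360]=A;C[:360,365:815]=B;cv2.imwrite("pics/c3.png",C)
E
```

```text
blue [378.40151515 176.1780303 ] [370 167  19  19 264] [270.59310345 199.34827586] [261 190  20  20 290] tri (array([ 0.50616633, -0.08324348,  0.13841869]), np.float64(0.002748321959462731)) z [ 0.50640705 -0.08518587  0.135     ] [ 0.50223648 -0.08111225  0.135     ]
black [403.42105263 179.57894737] [399 175  12  11  38] [241.22222222 208.81481481] [235 205  13   8  54] tri (array([ 0.49673002, -0.16049976,  0.12196993]), np.float64(0.0036294632391565542)) z [ 0.49588353 -0.1568434   0.1295    ] [ 0.50567805 -0.16303753  0.1295    ]
```

```bash
python3 - <<'E'
import cv2
C=cv2.imread("pics/c3.png")[:, :800];cv2.imwrite("pics/c3.png",C)
E
```

```text
(no output)
```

View pics/c3.png

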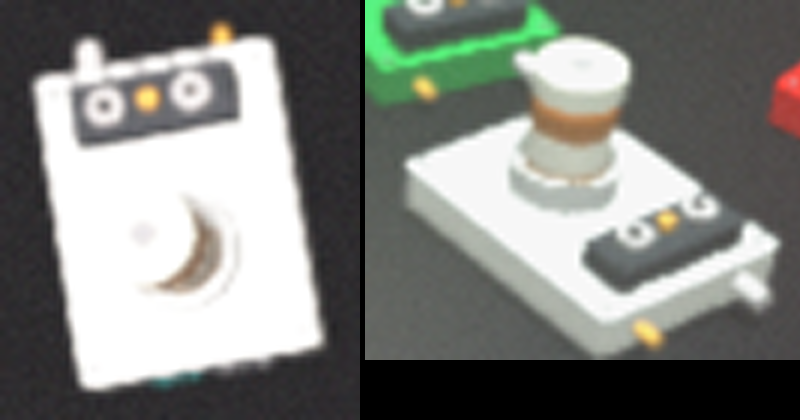

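The crop shows the used jar upright in the well. Its septum is at top pixel (218.7,188.8) and scene pixel (411.3,170.3); the white knob behind it belongs to the green station. I'll triangulate the rest.

```bash
python3 - <<'E'
from meas import *
f=grab("top");g=grab("scene")
r=lambda x:np.round(x,4)
print("empty septum",r(tri(f,(218.7,188.8),g,(411.3,170.3))[0]),r(onz(f,(218.7,188.8),.107)),r(onz(g,(411.3,170.3),.107)))
print("full septum",r(onz(f,(388.6,163.8),.077)),r(onz(g,(120+341/2.4,140+216/2.4),.077)))
print("pink top",r(onz(f,(190+491/2.5,125+272/2.5),.143)),r(onz(g,(120+319/2.4,140+73/2.4),.143)))
print("slim top",r(onz(f,(190+538/2.5,125+135/2.5),.142)),r(onz(g,(120+292/2.4,140+152/2.4),.142)))
# station corners (deck) from top and scene
A=[(35,80),(272,38),(325,345),(80,388)]
print("st top",[r(onz(f,(195+x/6,150+y/6),.032)[:2]) for x,y in A])
B=[(775,243),(600,335),(407,163),(560,115)]
print("st scene",[r(onz(g,(375+(x-365)/6,160+y/6),.032)[:2]) for x,y in B])
P=[(483,160),(573,152),(616,257),(514,267)]
print("park scene",[r(onz(g,(120+x/2.4,140+y/2.4),.017)[:2]) for x,y in P])
P=[(254,28),(349,42),(326,196),(228,182)]
print("park top",[r(onz(f,(190+x/2.5,125+y/2.5),.017)[:2]) for x,y in P])
P=[(52,218),(190,207),(180,325),(14,322)]
print("basin scene",[r(onz(g,(120+x/2.4,140+y/2.4),.05)[:2]) for x,y in P])
P=[(410,30),(580,45),(573,204),(397,188)]
print("tray top",[r(onz(f,(190+x/2.5,125+y/2.5),.024)[:2]) for x,y in P])
E
```

```text
empty septum [0.4872 0.372  0.1076] [0.4861 0.3698 0.107 ] [0.4865 0.3754 0.107 ]
full septum [ 0.5531 -0.1278  0.077 ] [ 0.5493 -0.1231  0.077 ]
pink top [ 0.3445 -0.0984  0.143 ] [ 0.3528 -0.0951  0.143 ]
slim top [ 0.4954 -0.1589  0.142 ] [ 0.4992 -0.1587  0.142 ]
st top [array([0.5784, 0.4455]), array([0.5973, 0.3229]), array([0.4372, 0.2959]), array([0.4185, 0.4204])]
st scene [array([0.5782, 0.4459]), array([0.6079, 0.3202]), array([0.4413, 0.3036]), array([0.4327, 0.4064])]
park scene [array([0.4442, 0.0871]), array([0.4735, 0.2037]), array([0.6693, 0.163 ]), array([0.6401, 0.0485])]
park top [array([0.6619, 0.1636]), array([0.6408, 0.0438]), array([0.4457, 0.0782]), array([0.4663, 0.1992])]
basin scene [array([ 0.3937, -0.4375]), array([ 0.4355, -0.2819]), array([ 0.6193, -0.3124]), array([ 0.5515, -0.4742])]
tray top [array([ 0.6527, -0.0334]), array([ 0.6287, -0.2486]), array([ 0.427 , -0.2272]), array([ 0.4526, -0.0095])]
```

Emit:
move_arm(rows=[[0,0,-1,0,0,-6.63,1],[0,0,-1,0,0,-6.63,1],[0,0,0,0,0,-6.63,1],[0,0,0,0,0,-6.63,1],[0,0,0,0,0,-6.63,1],[0,0,0,0,0,-6.63,1],[0,0,0,0,0,-6.63,1],[0,0,0,0,0,-6.63,1],[0,0,0,0,0,-6.63,1],[0,0,0,0,0,-6.63,1],[0,0,0,0,0,0,1]])

```text
time: 1.32
tool_pos: [0.2513, -0.5722, 0.2703]
tool_rot: [0.0, 0.706, 0.708, 0.0]
contact_force: [0.2, 0.6, -0.6]
gripper_width: 1.003
grasp_force: 0.0
```

Emit:
move_arm(rows=[[3.05,1.585,0,0,0,0,1],[3.05,1.585,0,0,0,0,1],[3.05,1.585,0,0,0,0,1],[3.05,1.585,0,0,0,0,1],[3.05,1.585,0,0,0,0,1],[3.05,1.585,0,0,0,0,1],[3.05,1.585,0,0,0,0,1],[3.05,1.585,0,0,0,0,1],[3.05,1.585,0,0,0,0,1],[3.05,1.585,0,0,0,0,1],[3.05,1.585,0,0,0,0,1],[3.05,1.585,0,0,0,0,1],[3.05,1.585,0,0,0,0,1],[3.05,1.585,0,0,0,0,1],[3.05,1.585,0,0,0,0,1],[3.05,1.585,0,0,0,0,1],[0,0,2,0,0,0,1],[0,0,2,0,0,0,1],[0,0,2,0,0,0,1],[0,0,0,0,0,0,1]])

```text
time: 2.98
tool_pos: [0.5025, -0.083, 0.2056]
tool_rot: [-0.004, 0.708, 0.706, -0.002]
contact_force: [-0.7, -1.2, -0.8]
gripper_width: 1.001
grasp_force: 0.0
```

Emit:
move_arm(rows=[[0,0.1,1.2,0,0,0,1],[0,0.1,1.2,0,0,0,1],[0,0,1.2,0,0,0,1],[0,0,1.2,0,0,0,1],[0,0,1.2,0,0,0,1],[0,0,0.9,0,0,0,1],[0,0,0,0,0,0,1],[0,0,0,0,0,0,1]])

```text
time: 3.65
tool_pos: [0.5064, -0.0841, 0.1405]
tool_rot: [-0.001, 0.707, 0.707, -0.0]
contact_force: [-0.4, -0.1, 0.0]
gripper_width: 1.002
grasp_force: 0.0
```

```bash
python3 - <<'E'
from meas import *
f=grab("top");g=grab("scene")
A=cv2.resize(f["img"][130:250,330:440],None,fx=3.5,fy=3.5,interpolation=cv2.INTER_CUBIC)
B=cv2.resize(g["img"][150:285,210:320],None,fx=3.5,fy=3.5,interpolation=cv2.INTER_CUBIC)
C=np.zeros((480,775,3),np.uint8);C[:A.shape[0],:A.shape[1]]=A;C[:B.shape[0],388:388+B.shape[1]]=B;cv2.imwrite("pics/d1.png",C[:470])
print(manip.state()["tool_pos"])
E
```

```text
[ 0.50728979 -0.08434408  0.14194188]
```

View pics/d1.png

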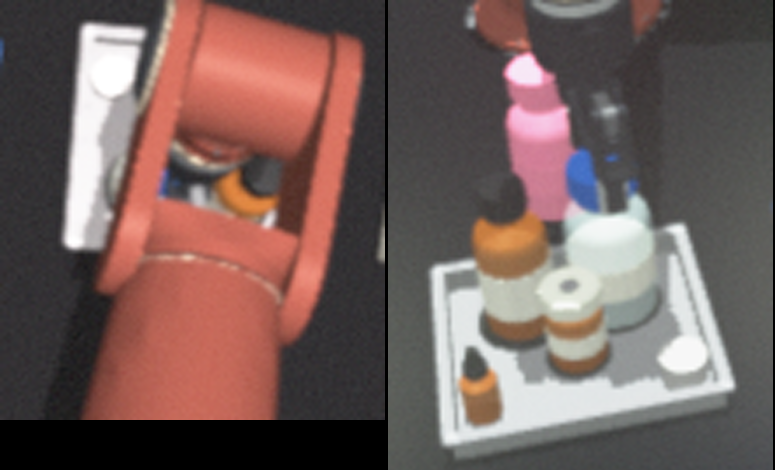

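The scene view shows the fingers straddling the blue cap, at about (604,185) in the crop, with nothing else touched. I'll close and lift.

Emit:
move_arm(rows=[[0,0,0.5,0,0,0,1],[0,0,0,0,0,0,0.6],[0,0,0,0,0,0,0.3],[0,0,0,0,0,0,0],[0,0,0,0,0,0,-1],[0,0,0,0,0,0,-1],[0,0,0,0,0,0,-1],[0,0,0,0,0,0,-1],[0,0,0,0,0,0,-1],[0,0,0,0,0,0,-1],[0,0,0,0,0,0,-1],[0,0,0,0,0,0,-1]])

```text
time: 4.75
tool_pos: [0.5068, -0.0843, 0.1369]
tool_rot: [-0.0, 0.707, 0.707, -0.0]
contact_force: [-3.8, -0.2, 5.6]
gripper_width: 0.602
grasp_force: 63.2
```

Emit:
move_arm(rows=[[0,0,-0.5,0,0,0,-1],[0,0,-1,0,0,0,-1],[0,0,-1.5,0,0,0,-1],[0,0,-1.5,0,0,0,-1],[0,0,-1.5,0,0,0,-1],[0,0,-1,0,0,0,-1],[0,0,-0.5,0,0,0,-1],[0.5,0.3,0,0,0,0,-1],[1.2,0.6,0,0,0,0,-1],[2,1,0,0,0,0,-1],[2.5,1.2,0,0,0,0,-1],[2.5,1.2,0,0,0,0,-1],[2.5,1.2,0,0,0,0,-1],[2.5,1.2,0,0,0,0,-1],[2.5,1.2,0,0,0,0,-1],[2,1,0,0,0,0,-1],[1.2,0.6,0,0,0,0,-1],[0.5,0.2,0,0,0,0,-1],[0,0,0,0,0,0,-1],[0,0,0,0,0,0,-1]])

```text
time: 6.42
tool_pos: [0.6032, 0.1142, 0.2105]
tool_rot: [-0.0, 0.707, 0.707, -0.001]
contact_force: [0.3, -0.4, -5.7]
gripper_width: 0.598
grasp_force: 64.1
```

Emit:
move_arm(rows=[[0,0,0.5,0,0,0,-1],[0,0,1,0,0,0,-1],[0,0,1.2,0,0,0,-1],[0,0,1.2,0,0,0,-1],[0,0,1.2,0,0,0,-1],[0,0,1,0,0,0,-1],[0,0,0.6,0,0,0,-1],[0,0,0.3,0,0,0,-1],[0,0,0.2,0,0,0,-1],[0,0,0.1,0,0,0,-1],[0,0,0.05,0,0,0,-1],[0,0,0,0,0,0,-1],[0,0,0,0,0,0,-1]])

```text
time: 7.5
tool_pos: [0.6042, 0.1149, 0.1385]
tool_rot: [0.0, 0.707, 0.707, 0.0]
contact_force: [0.4, -0.6, -6.1]
gripper_width: 0.602
grasp_force: 64.0
```

Emit:
move_arm(rows=[[0,0,0.15,0,0,0,-1],[0,0,0.1,0,0,0,-1],[0,0,0.08,0,0,0,-1],[0,0,0.05,0,0,0,-1],[0,0,0,0,0,0,-1],[0,0,0,0,0,0,-1]])

```text
time: 8.0
tool_pos: [0.604, 0.1149, 0.135]
tool_rot: [0.0, 0.707, 0.707, 0.0]
contact_force: [-2.7, -0.0, 1.6]
gripper_width: 0.599
grasp_force: 64.8
```

Emit:
move_arm(rows=[[0,0,0,0,0,0,0.4],[0,0,0,0,0,0,0.6],[0,0,0,0,0,0,1],[0,0,0,0,0,0,1],[0,0,0,0,0,0,1],[0,0,0,0,0,0,1],[0,0,-0.5,0,0,0,1],[0,0,-1.5,0,0,0,1],[0,0,-2.5,0,0,0,1],[0,0,-2.5,0,0,0,1],[0,0,-2,0,0,0,1],[-2.75,-1.07,0,0,0,0,1],[-2.75,-1.07,0,0,0,0,1],[-2.75,-1.07,0,0,0,0,1],[-2.75,-1.07,0,0,0,0,1],[-2.75,-1.07,0,0,0,0,1],[-2.75,-1.07,0,0,0,0,1],[-2.75,-1.07,0,0,0,0,1],[-2.75,-1.07,0,0,0,0,1],[-2.75,-1.07,0,0,0,0,1]])

```text
time: 9.67
tool_pos: [0.5069, -0.1339, 0.2246]
tool_rot: [0.0, 0.707, 0.707, 0.0]
contact_force: [0.4, 0.1, 0.1]
gripper_width: 1.001
grasp_force: 0.0
```

Emit:
move_arm(rows=[[-2.75,-1.07,0,0,0,0,1],[0,0,1,0,0,0,1],[0,0,2,0,0,0,1],[0,0,2,0,0,0,1],[0,0,2,0,0,0,1],[0,0,1.5,0,0,0,1],[0,0,0.8,0,0,0,1],[0,0,0,0,0,0,1],[0,0,0,0,0,0,1]])

```text
time: 10.42
tool_pos: [0.497, -0.1599, 0.1312]
tool_rot: [-0.0, 0.707, 0.707, 0.0]
contact_force: [-0.1, -0.4, -0.3]
gripper_width: 1.0
grasp_force: 0.0
```

```bash
python3 - <<'E'
from meas import *
f=grab("top");g=grab("scene")
A=cv2.resize(f["img"][120:230,270:440],None,fx=2.4,fy=2.4,interpolation=cv2.INTER_CUBIC)
B=cv2.resize(g["img"][150:285,210:390],None,fx=2.1,fy=2.1,interpolation=cv2.INTER_CUBIC)
C=np.zeros((290,800,3),np.uint8);C[:A.shape[0],:A.shape[1]]=A;C[:B.shape[0],412:412+B.shape[1]]=B;cv2.imwrite("pics/d2.png",C)
print(manip.state()["tool_pos"])
E
```

```text
[ 0.49777787 -0.16038176  0.13246945]
```

View pics/d2.png

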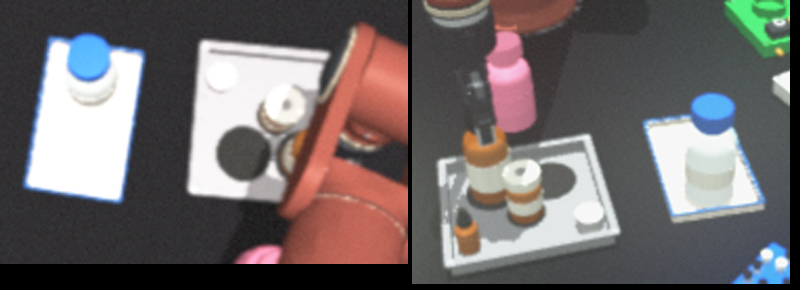

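The clear bottle stands upright in the parking tray (89,60), its pad is bare (243,153), and the fingers straddle the slim bottle's cap. I'll close and lift.

Emit:
move_arm(rows=[[0,0,0.2,0,0,0,1],[0,0,0,0,0,0,0.6],[0,0,0,0,0,0,0.2],[0,0,0,0,0,0,-0.1],[0,0,0,0,0,0,-0.3],[0,0,0,0,0,0,-1],[0,0,0,0,0,0,-1],[0,0,0,0,0,0,-1],[0,0,0,0,0,0,-1],[0,0,0,0,0,0,-1],[0,0,0,0,0,0,-1],[0,0,0,0,0,0,-1],[0,0,0,0,0,0,-1]])

```text
time: 11.6
tool_pos: [0.4968, -0.1603, 0.1295]
tool_rot: [0.0, 0.707, 0.707, -0.0]
contact_force: [-3.2, 0.6, 6.0]
gripper_width: 0.413
grasp_force: 60.3
```

Emit:
move_arm(rows=[[0,0,-0.5,0,0,0,-1],[0,0,-1,0,0,0,-1],[0,0,-2,0,0,0,-1],[0,0,-2,0,0,0,-1],[0,0,-2,0,0,0,-1],[0,0,-1,0,0,0,-1],[0,0,-0.5,0,0,0,-1],[0.8,0,0,0,0,0,-1],[1.8,0.1,0,0,0,0,-1],[2.7,0.1,0,0,0,0,-1],[3.1,0.1,0,0,0,0,-1],[3.1,0.1,0,0,0,0,-1],[3.1,0.1,0,0,0,0,-1],[3.1,0.1,0,0,0,0,-1],[3.1,0.1,0,0,0,0,-1],[3.1,0.1,0,0,0,0,-1],[2.7,0.1,0,0,0,0,-1],[1.8,0,0,0,0,0,-1],[0.9,0,0,0,0,0,-1],[0,0,0,0,0,0,-1]])

```text
time: 13.27
tool_pos: [0.5047, 0.1345, 0.2174]
tool_rot: [-0.001, 0.706, 0.708, -0.001]
contact_force: [-1.0, -0.8, -2.5]
gripper_width: 0.412
grasp_force: 60.4
```

Emit:
move_arm(rows=[[0,0,0,0,0,0,-1],[0,0,0.5,0,0,0,-1],[0,0,1,0,0,0,-1],[0,0,1.8,0,0,0,-1],[0,0,2,0,0,0,-1],[0,0,1.6,0,0,0,-1],[0,0,1,0,0,0,-1],[0,0,0.5,0,0,0,-1],[0,0,0.3,0,0,0,-1],[0,0,0.2,0,0,0,-1],[0,0,0,0,0,0,-1],[0,0,0,0,0,0,-1]])

```text
time: 14.27
tool_pos: [0.5065, 0.1328, 0.131]
tool_rot: [0.001, 0.707, 0.707, 0.001]
contact_force: [-0.1, -0.1, -2.1]
gripper_width: 0.416
grasp_force: 60.3
```

Target is about z 0.1275.

Emit:
move_arm(rows=[[0,0,0.1,0,0,0,-1],[0,0,0.1,0,0,0,-1],[0,0,0.1,0,0,0,-1],[0,0,0.06,0,0,0,-1],[0,0,0,0,0,0,-1],[0,0,0,0,0,0,-1]])

```text
time: 14.77
tool_pos: [0.5062, 0.1329, 0.1275]
tool_rot: [0.0, 0.707, 0.707, 0.0]
contact_force: [-2.9, -1.1, 3.6]
gripper_width: 0.416
grasp_force: 61.1
```

Emit:
move_arm(rows=[[0,0,0,0,0,0,0.1],[0,0,0,0,0,0,0.4],[0,0,0,0,0,0,1],[0,0,0,0,0,0,1],[0,0,0,0,0,0,1],[0,0,0,0,0,0,1],[0,0,0,0,0,0,1],[0,0,-0.5,0,0,0,1],[0,0,-1.5,0,0,0,1],[0,0,-2,0,0,0,1],[0,0,-2,0,0,0,1],[0,0,-2,0,0,0,1],[3,-0.25,0,0,0,0,1],[3,-0.25,0,0,0,0,1],[3,-0.25,0,0,0,0,1],[3,-0.25,0,0,0,0,1],[3,-0.25,0,0,0,0,1],[3,-0.25,0,0,0,0,1],[3,-0.25,0,0,0,0,1],[3,-0.2,0,0,0,0,1]])

```text
time: 16.43
tool_pos: [0.4859, 0.3744, 0.2069]
tool_rot: [0.0, 0.707, 0.707, 0.0]
contact_force: [0.6, -0.0, 0.9]
gripper_width: 1.003
grasp_force: 0.0
```

Emit:
move_arm(rows=[[0,0,1,0,0,0,1],[0,0,2,0,0,0,1],[0,0,2,0,0,0,1],[0,0,2,0,0,0,1],[0,0,1.8,0,0,0,1],[0,0,1.2,0,0,0,1],[0,0,0.7,0,0,0,1],[0,0,0,0,0,0,1],[0,0,0,0,0,0,1]])

```text
time: 17.18
tool_pos: [0.4866, 0.3727, 0.0998]
tool_rot: [0.0, 0.707, 0.707, 0.0]
contact_force: [0.7, 0.6, 0.2]
gripper_width: 0.998
grasp_force: 0.0
```

```bash
python3 - <<'E'
from meas import *
f=grab("top");g=grab("scene")
A=cv2.resize(f["img"][130:210,190:420],None,fx=2,fy=2,interpolation=cv2.INTER_CUBIC)
B=cv2.resize(g["img"][150:240,300:450],None,fx=2.2,fy=2.2,interpolation=cv2.INTER_CUBIC)
C=np.zeros((200,800,3),np.uint8);C[:A.shape[0],:A.shape[1]]=A;C[:B.shape[0],465:465+B.shape[1]]=B;cv2.imwrite("pics/d3.png",C)
print(manip.state()["tool_pos"])
E
```

```text
[0.48719558 0.37324643 0.10103457]
```

View pics/d3.png

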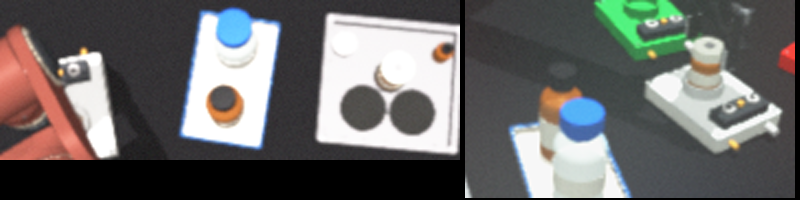

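The bottles stand in the parking tray and the front pads are bare. The gripper's place over the jar is unclear, so I'll project the TCP and look closer.

```bash
python3 - <<'E'
from meas import *
g=grab("scene")
p=manip.state()["tool_pos"];print(p,proj(g,[p,[.487,.373,.107],[.487,.373,.25]]))
B=g["img"][100:230,370:480];B=cv2.resize(B,None,fx=4.5,fy=4.5,interpolation=cv2.INTER_CUBIC);cv2.imwrite("pics/d4.png",np.clip(B.astype(float)*1.6,0,255))
E
```

```text
[0.48719608 0.37331192 0.10112195] [[410.59347194 172.12067845]
 [410.72516732 170.53163814]
 [417.30295895 128.90437718]][ WARN:0@1.572] global loadsave.cpp:1063 imwrite_ Unsupported depth image for selected encoder is fallbacked to CV_8U.
```

View pics/d4.png

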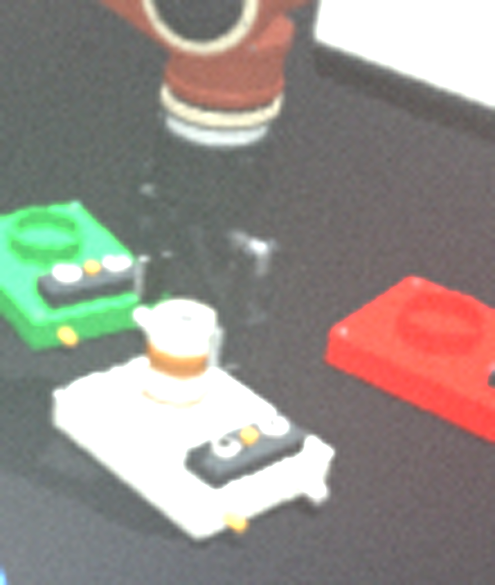

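The fingers are on either side of the cap: left at about (140,270) and right at about (240,300), dark on dark. I'll close and check the width.

Emit:
move_arm(rows=[[0,0,0.2,0,0,0,1],[0,0,0,0,0,0,0.6],[0,0,0,0,0,0,0.3],[0,0,0,0,0,0,0],[0,0,0,0,0,0,-1],[0,0,0,0,0,0,-1],[0,0,0,0,0,0,-1],[0,0,0,0,0,0,-1],[0,0,0,0,0,0,-1],[0,0,0,0,0,0,-1],[0,0,0,0,0,0,-1],[0,0,0,0,0,0,-1]])

```text
time: 18.33
tool_pos: [0.4865, 0.373, 0.0978]
tool_rot: [0.0, 0.707, 0.707, 0.0]
contact_force: [-0.2, 1.1, 4.3]
gripper_width: 0.533
grasp_force: 61.6
```

Emit:
move_arm(rows=[[0,0,-0.3,0,0,0,-1],[0,0,-0.6,0,0,0,-1],[0,0,-1,0,0,0,-1],[0,0,-1.5,0,0,0,-1],[0,0,-2.5,0,0,0,-1],[0,0,-3,0,0,0,-1],[0,0,-3,0,0,0,-1],[0,0,-2.5,0,0,0,-1],[0,0,-1.2,0,0,0,-1],[0,0,-0.5,0,0,0,-1],[-1,0,0,0,0,0,-1],[-2,0.1,0,0,0,0,-1],[-3,0.1,0,0,0,0,-1],[-3.5,0.1,0,0,0,0,-1],[-3.5,0,0,0,0,0,-1],[-3.5,0,0,0,0,0,-1],[-3.5,0,0,0,0,0,-1],[-3.5,0,0,0,0,0,-1],[-3.5,0,0,0,0,0,-1],[-3.5,0,0,0,0,0,-1]])

```text
time: 20.0
tool_pos: [0.4875, 0.0657, 0.2554]
tool_rot: [-0.002, 0.707, 0.707, -0.002]
contact_force: [0.5, -0.3, -1.1]
gripper_width: 0.528
grasp_force: 61.3
```

Emit:
move_arm(rows=[[-3.5,0,0,0,0,0,-1],[-3.5,0,0,0,0,0,-1],[-3.5,0,0,0,0,0,-1],[-3.5,0.1,0,0,0,0,-1],[-3.5,0.1,0,0,0,0,-1],[-3.5,0.1,0,0,0,0,-1],[-3.5,0,0,0,0,0,-1],[-3.5,0,0,0,0,0,-1],[-3.5,0,0,0,0,0,-1],[-3.5,0,0,0,0,0,-1],[-3.5,0,0,0,0,0,-1],[-3,0,0,0,0,0,-1],[-2,0,0,0,0,0,-1],[-1,0,0,0,0,0,-1],[0,0,0,0,0,0,-1],[0,0,0,0,0,0,-1]])

```text
time: 21.33
tool_pos: [0.4916, -0.3765, 0.2566]
tool_rot: [-0.002, 0.707, 0.707, 0.0]
contact_force: [0.5, 0.2, -0.4]
gripper_width: 0.528
grasp_force: 61.3
```

```bash
python3 - <<'E'
from meas import *
f=grab("top");g=grab("scene")
A=cv2.resize(f["img"][150:220,195:255],None,fx=6,fy=6,interpolation=cv2.INTER_CUBIC)
B=cv2.resize(g["img"][160:220,375:447],None,fx=6,fy=6,interpolation=cv2.INTER_CUBIC)
C=np.zeros((600,800,3),np.uint8);C[:420,:360]=A;C[:360,365:797]=B
D=cv2.resize(g["img"][200:290,110:220],None,fx=2,fy=2);C[420:600,:220]=D
cv2.imwrite("pics/d5.png",C)
h=cv2.cvtColor(f["img"],cv2.COLOR_BGR2HSV).astype(int)
m=(h[...,2]<90)
for n,b in(("wpad",(355,165,387,195)),("spad",(384,165,415,200))):
    c,s=cen(f,m,b);print(n,c,s,onz(f,c,.005))
print(manip.state()["tool_pos"])
E
```

```text
wpad [371.0619469  183.62536873] [361 174  21  21 339] [ 0.50547175 -0.08366197  0.005     ]
spad [395.58064516 185.85923754] [386 176  21  21 341] [ 0.49640385 -0.16117553  0.005     ]
[ 0.49222967 -0.37575784  0.2576265 ]
```

View pics/d5.png

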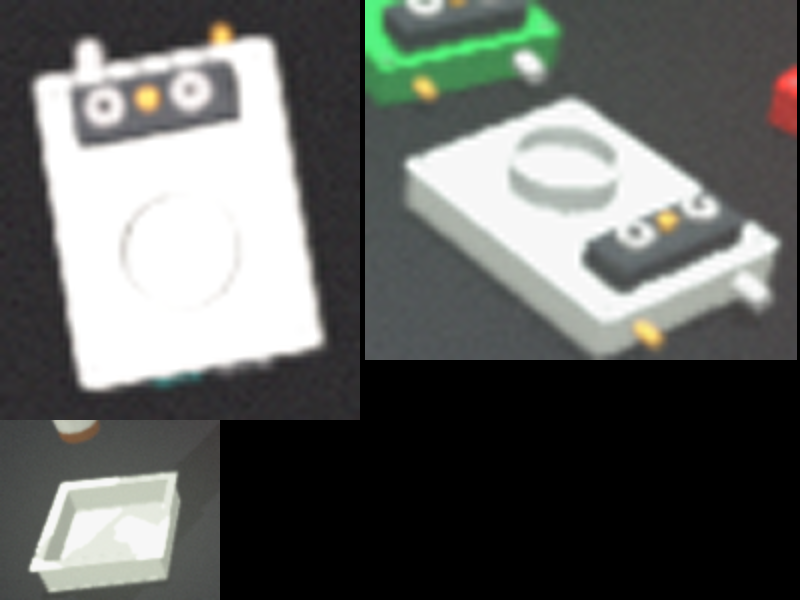

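The well is empty and the jar is in the gripper above the basin. The pad centres, measured at (.5055,-.0837) and (.4964,-.1612), match the grasp positions to 1 mm.

```bash
python3 - <<'E'
from meas import *
f=grab("top");g=grab("scene")
a=(225.25,192);b=(408.3,186)
print(onz(f,a,.052),onz(g,b,.052),tri(f,a,g,b))
E
```

```text
[0.48399397 0.36425287 0.052     ] [0.4920161  0.36936363 0.052     ] (array([0.48641398, 0.36895365, 0.04760245]), np.float64(0.007828564412880228))
```

Emit:
move_arm(rows=[[0,0,1,0,0,0,-1],[0,0,2,0,0,0,-1],[0,0,3,0,0,0,-1],[0,0,3,0,0,0,-1],[0,0,3,0,0,0,-1],[0,0,2.5,0,0,0,-1],[0,0,1.5,0,0,0,-1],[0,0,1,0,0,0,-1],[0,0,0.7,0,0,0,-1],[0,0,0.5,0,0,0,-1],[0,0,0.3,0,0,0,-1],[0,0,0,0,0,0,-1],[0,0,0,0,0,0,-1]])

```text
time: 22.62
tool_pos: [0.4929, -0.3777, 0.0745]
tool_rot: [0.001, 0.707, 0.707, 0.0]
contact_force: [-0.1, -0.1, -0.6]
gripper_width: 0.526
grasp_force: 61.3
```

Emit:
move_arm(rows=[[0,0,0.25,0,0,0,-1],[0,0,0.2,0,0,0,-1],[0,0,0.1,0,0,0,-1],[0,0,0.05,0,0,0,-1],[0,0,0,0,0,0,-1],[0,0,0,0,0,0,-1]])

```text
time: 23.12
tool_pos: [0.4924, -0.3772, 0.0674]
tool_rot: [-0.0, 0.707, 0.707, 0.0]
contact_force: [-0.0, -0.1, -0.2]
gripper_width: 0.527
grasp_force: 61.3
```

Emit:
move_arm(rows=[[0,0,0.06,0,0,0,-1],[0,0,0.05,0,0,0,-1],[0,0,0,0,0,0,-1],[0,0,0,0,0,0,-1]])

```text
time: 23.45
tool_pos: [0.4925, -0.3775, 0.0669]
tool_rot: [0.0, 0.707, 0.707, -0.0]
contact_force: [-2.1, 0.3, 3.1]
gripper_width: 0.529
grasp_force: 61.6
```

Emit:
move_arm(rows=[[0,0,0,0,0,0,0.2],[0,0,0,0,0,0,0.5],[0,0,0,0,0,0,0.5],[0,0,0,0,0,0,0.5],[0,0,-0.5,0,0,0,0.5],[0,0,-1.5,0,0,0,0.5],[0,0,-2.5,0,0,0,0.5],[0,0,-3,0,0,0,0.5],[0,0,-3,0,0,0,1],[0,0,-3,0,0,0,1],[0,0,-2,0,0,0,1],[2.5,0.62,0,0,0,0,1],[2.5,0.62,0,0,0,0,1],[2.5,0.62,0,0,0,0,1],[2.5,0.62,0,0,0,0,1],[2.5,0.62,0,0,0,0,1],[2.5,0.62,0,0,0,0,1],[2.5,0.62,0,0,0,0,1],[2.5,0.62,0,0,0,0,1],[2.5,0.62,0,0,0,0,1]])

```text
time: 25.12
tool_pos: [0.5483, -0.1509, 0.2218]
tool_rot: [0.0, 0.707, 0.707, 0.0]
contact_force: [0.9, 0.5, 0.4]
gripper_width: 0.996
grasp_force: 0.0
```

```bash
python3 - <<'E'
from meas import *
f=grab("top");g=grab("scene")
A=f["img"][172:212,205:245];A=cv2.resize(A,None,fx=10,fy=10,interpolation=cv2.INTER_CUBIC).astype(float)
A=np.clip((A-200)*4.6,0,255) 
B=cv2.resize(g["img"][170:205,390:425],None,fx=10,fy=10,interpolation=cv2.INTER_CUBIC).astype(float)
C=np.zeros((400,800,3),np.uint8);C[:400,:400]=A;C[:350,405:755]=np.clip((B-100)*1.6,0,255)
D=cv2.resize(g["img"][215:290,120:210],None,fx=1,fy=1)
C[350:400,405:495]=D[10:60]
cv2.imwrite("pics/d6.png",C);print(manip.state()["tool_pos"])
E
```

```text
[ 0.54866759 -0.14923852  0.221692  ]
```

View pics/d6.png

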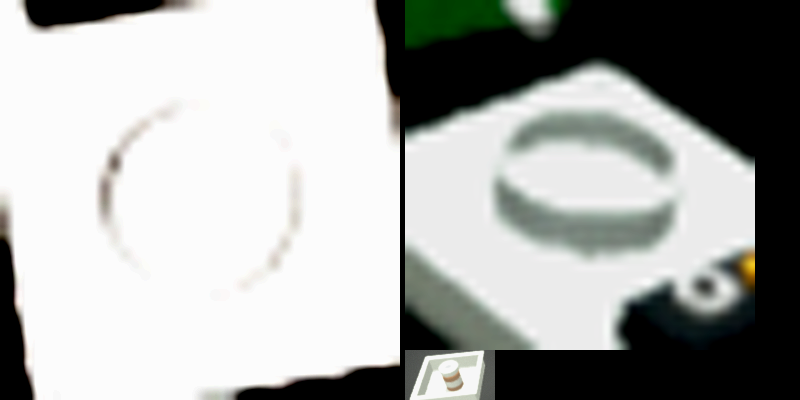

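The used jar is upright in the basin. In the well crop the top view shows the inner rim at left 103 and top 102, and the outer rim at right 295 and bottom 295. The scene view shows the outer rim from 495 to 677, with rows 110 to 213.

```bash
python3 - <<'E'
from meas import *
f=grab("top");g=grab("scene")
a=(224.0,190.8);b=(407.65,185.4)
print(onz(f,a,.052),onz(g,b,.052),tri(f,a,g,b))
E
```

```text
[0.48773905 0.36804373 0.052     ] [0.48832841 0.3692436  0.052     ] (array([0.48805907, 0.36868604, 0.05182596]), np.float64(0.001286391528427515))
```

Emit:
move_arm(rows=[[1,0.25,0,0,0,0,1],[1.1,0.25,0,0,0,0,1],[0,0,1,0,0,0,1],[0,0,2,0,0,0,1],[0,0,2.5,0,0,0,1],[0,0,2.5,0,0,0,1],[0,0,2.5,0,0,0,1],[0,0,2,0,0,0,1],[0,0,1.5,0,0,0,1],[0,0,1,0,0,0,1],[0,0,0.3,0,0,0,1],[0,0,0,0,0,0,1],[0,0,0,0,0,0,1]])

```text
time: 26.4
tool_pos: [0.5537, -0.1315, 0.069]
tool_rot: [0.001, 0.707, 0.707, 0.0]
contact_force: [0.8, -0.4, 0.5]
gripper_width: 0.995
grasp_force: 0.0
```

Emit:
move_arm(rows=[[0.25,0,0,0,0,0,1],[0,0,0,0,0,0,1],[0,0,0,0,0,0,0.6],[0,0,0,0,0,0,0.3],[0,0,0,0,0,0,0.1],[0,0,0,0,0,0,-1],[0,0,0,0,0,0,-1],[0,0,0,0,0,0,-1],[0,0,0,0,0,0,-1],[0,0,0,0,0,0,-1],[0,0,0,0,0,0,-1],[0,0,0,0,0,0,-1],[0,0,0,0,0,0,-1]])

```text
time: 27.48
tool_pos: [0.5536, -0.1289, 0.069]
tool_rot: [0.0, 0.707, 0.707, 0.0]
contact_force: [-1.4, -0.2, 4.8]
gripper_width: 0.527
grasp_force: 61.8
```

Emit:
move_arm(rows=[[0,0,-0.4,0,0,0,-1],[0,0,-1,0,0,0,-1],[0,0,-2,0,0,0,-1],[0,0,-3,0,0,0,-1],[0,0,-3,0,0,0,-1],[0,0,-3,0,0,0,-1],[0,0,-3,0,0,0,-1],[0,0,-2,0,0,0,-1],[0,0,-1,0,0,0,-1],[1,-0.1,0,0,0,0,-1],[2,-0.26,0,0,0,0,-1],[3,-0.4,0,0,0,0,-1],[3,-0.4,0,0,0,0,-1],[3,-0.4,0,0,0,0,-1],[3,-0.4,0,0,0,0,-1],[3,-0.4,0,0,0,0,-1],[3,-0.4,0,0,0,0,-1],[3,-0.4,0,0,0,0,-1],[3,-0.4,0,0,0,0,-1],[3,-0.4,0,0,0,0,-1]])

```text
time: 29.15
tool_pos: [0.5115, 0.1731, 0.2495]
tool_rot: [-0.001, 0.707, 0.707, -0.002]
contact_force: [0.4, -0.4, -0.6]
gripper_width: 0.528
grasp_force: 61.4
```

Emit:
move_arm(rows=[[3,-0.4,0,0,0,0,-1],[3,-0.4,0,0,0,0,-1],[3,-0.4,0,0,0,0,-1],[3,-0.4,0,0,0,0,-1],[3,-0.4,0,0,0,0,-1],[2.1,-0.4,0,0,0,0,-1],[0.7,-0.2,0,0,0,0,-1],[0,0,1,0,0,0,-1],[0,0,2,0,0,0,-1],[0,0,2.5,0,0,0,-1],[0,0,2,0,0,0,-1],[0,0,1,0,0,0,-1],[0,0,0.5,0,0,0,-1],[0,0,0,0,0,0,-1],[0,0,0,0,0,0,-1],[0,0,0,0,0,0,-1]])

```text
time: 30.48
tool_pos: [0.4884, 0.3495, 0.164]
tool_rot: [0.0, 0.707, 0.707, 0.001]
contact_force: [0.5, 0.5, -0.6]
gripper_width: 0.529
grasp_force: 61.4
```

```bash
python3 - <<'E'
from meas import *
f=grab("top");g=grab("scene")
B=cv2.resize(g["img"][125:225,370:450],None,fx=5,fy=5,interpolation=cv2.INTER_CUBIC)
cv2.imwrite("pics/d7.png",B);s=manip.state();print(s["tool_pos"])
p=s["tool_pos"];print(proj(g,[[p[0],p[1],p[2]-.064],[.488,.3687,.052]]))
E
```

```text
[0.48831463 0.34966414 0.16406533]
[[404.2369406  174.15576693]
 [407.44957383 185.38279264]]
```

View pics/d7.png

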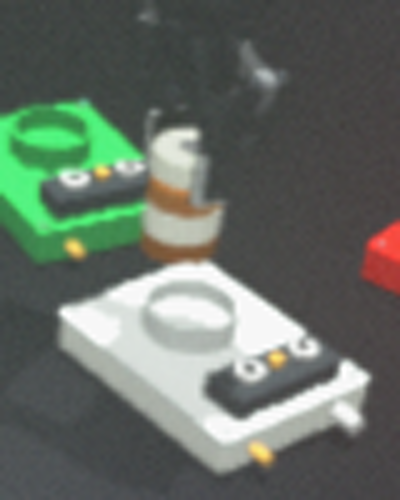

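The jar hangs upright with its base at about (179,248), which is about 1 px right of the prediction, so it sits about 3 mm to +y in the grip. I'll move y by +1.6 cm, descend to just above the rim and recheck.

Emit:
move_arm(rows=[[0.8,0,0,0,0,0,-1],[0.8,0,0,0,0,0,-1],[0,0,1,0,0,0,-1],[0,0,1.5,0,0,0,-1],[0,0,1,0,0,0,-1],[0,0,0.6,0,0,0,-1],[0,0,0,0,0,0,-1],[0,0,0,0,0,0,-1],[0,0,0,0,0,0,-1]])

```text
time: 31.33
tool_pos: [0.4878, 0.3655, 0.1219]
tool_rot: [0.0, 0.707, 0.707, 0.0]
contact_force: [0.1, -0.6, -0.9]
gripper_width: 0.529
grasp_force: 61.4
```

```bash
python3 - <<'E'
from meas import *
g=grab("scene");f=grab("top")
B=cv2.resize(g["img"][155:205,385:435],None,fx=8,fy=8,interpolation=cv2.INTER_CUBIC)
A=cv2.resize(f["img"][172:212,205:245],None,fx=10,fy=10,interpolation=cv2.INTER_CUBIC)
cv2.imwrite("pics/d8.png",np.hstack([A,B]));s=manip.state();print(s["tool_pos"],s["contact_force"])
E
```

```text
[0.4880185  0.3655871  0.12230696] [0.50763256 0.02334879 0.02751686]
```

View pics/d8.png

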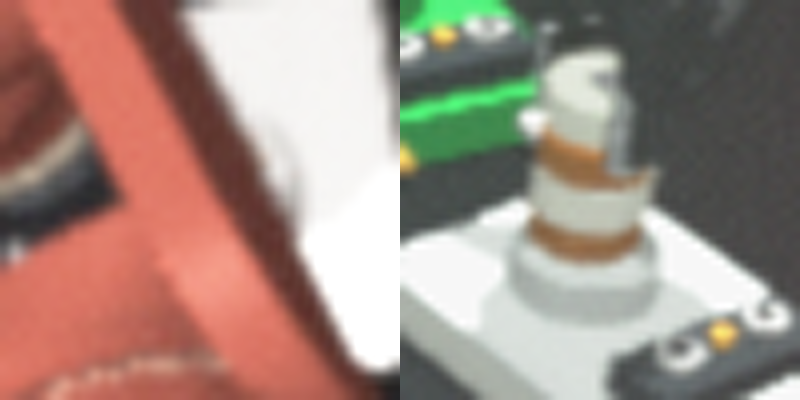

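The jar's base (525 to 645, centre 585) is centred over the cup (508 to 658, centre 583). I'll lower it in.

Emit:
move_arm(rows=[[0,0,0.3,0,0,0,-1],[0,0,0.3,0,0,0,-1],[0,0,0.3,0,0,0,-1],[0,0,0.3,0,0,0,-1],[0,0,0.3,0,0,0,-1],[0,0,0,0,0,0,-1],[0,0,0,0,0,0,-1]])

```text
time: 32.02
tool_pos: [0.4872, 0.3652, 0.1059]
tool_rot: [-0.0, 0.707, 0.707, -0.0]
contact_force: [-0.2, -0.6, -0.9]
gripper_width: 0.526
grasp_force: 61.4
```

Inside the cup without contact; 7 mm to go.

Emit:
move_arm(rows=[[0,0,0.25,0,0,0,-1],[0,0,0.2,0,0,0,-1],[0,0,0.15,0,0,0,-1],[0,0,0,0,0,0,-1],[0,0,0,0,0,0,-1],[0,0,0.06,0,0,0,-1],[0,0,0,0,0,0,-1]])

```text
time: 32.6
tool_pos: [0.4875, 0.3653, 0.0997]
tool_rot: [0.0, 0.707, 0.707, 0.0]
contact_force: [-0.2, 0.0, -1.6]
gripper_width: 0.531
grasp_force: 61.4
```

Emit:
move_arm(rows=[[0,0,0.08,0,0,0,-1],[0,0,0.08,0,0,0,-1],[0,0,0,0,0,0,-1],[0,0,0,0,0,0,-1]])

```text
time: 32.93
tool_pos: [0.4876, 0.3656, 0.099]
tool_rot: [-0.0, 0.707, 0.707, 0.0]
contact_force: [-2.9, -1.6, 4.7]
gripper_width: 0.526
grasp_force: 62.0
```

Emit:
move_arm(rows=[[0,0,0,0,0,0,0.2],[0,0,0,0,0,0,0.5],[0,0,0,0,0,0,0.8],[0,0,0,0,0,0,1],[0,0,0,0,0,0,1],[0,0,0,0,0,0,1],[0,0,-0.5,0,0,0,1],[0,0,-1.5,0,0,0,1],[0,0,-3,0,0,0,1],[0,0,-3,0,0,0,1],[0,0,-3,0,0,0,1],[-2.9,0.2,0,0,0,0,1],[-2.9,0.2,0,0,0,0,1],[-2.9,0.2,0,0,0,0,1],[-2.9,0.2,0,0,0,0,1],[-2.9,0.3,0,0,0,0,1],[-2.9,0.3,0,0,0,0,1],[-2.9,0.2,0,0,0,0,1],[-2.9,0.2,0,0,0,0,1],[0,0,0,0,0,0,1]])

```text
time: 34.6
tool_pos: [0.5059, 0.1296, 0.2086]
tool_rot: [0.001, 0.709, 0.706, -0.0]
contact_force: [-0.0, -0.0, -0.1]
gripper_width: 0.999
grasp_force: 0.0
```

Emit:
move_arm(rows=[[0,0,1,0,0,0,1],[0,0,2,0,0,0,1],[0,0,2,0,0,0,1],[0,0,1.6,0,0,0,1],[0,0,1,0,0,0,1],[0,0,0.3,0,0,0,1],[0,0,0,0,0,0,1],[0,0,0,0,0,0,1]])

```text
time: 35.27
tool_pos: [0.5059, 0.1338, 0.1298]
tool_rot: [0.0, 0.707, 0.707, 0.0]
contact_force: [0.9, 0.0, 0.6]
gripper_width: 1.0
grasp_force: 0.0
```

Emit:
move_arm(rows=[[0,0,0.2,0,0,0,1],[0,0,0,0,0,0,0.6],[0,0,0,0,0,0,0.2],[0,0,0,0,0,0,-0.1],[0,0,0,0,0,0,-0.3],[0,0,0,0,0,0,-1],[0,0,0,0,0,0,-1],[0,0,0,0,0,0,-1],[0,0,0,0,0,0,-1],[0,0,0,0,0,0,-1],[0,0,0,0,0,0,-1],[0,0,0,0,0,0,-1],[0,0,0,0,0,0,-1]])

```text
time: 36.35
tool_pos: [0.5056, 0.1334, 0.1277]
tool_rot: [0.0, 0.707, 0.707, 0.0]
contact_force: [-3.6, 0.7, 5.4]
gripper_width: 0.409
grasp_force: 60.4
```

Emit:
move_arm(rows=[[0,0,-0.5,0,0,0,-1],[0,0,-1,0,0,0,-1],[0,0,-2,0,0,0,-1],[0,0,-2,0,0,0,-1],[0,0,-2,0,0,0,-1],[0,0,-1,0,0,0,-1],[0,0,-0.5,0,0,0,-1],[-0.8,0,0,0,0,0,-1],[-1.8,-0.1,0,0,0,0,-1],[-2.7,-0.1,0,0,0,0,-1],[-3.1,-0.1,0,0,0,0,-1],[-3.1,-0.1,0,0,0,0,-1],[-3.1,-0.1,0,0,0,0,-1],[-3.1,-0.1,0,0,0,0,-1],[-3.1,-0.1,0,0,0,0,-1],[-3.1,-0.1,0,0,0,0,-1],[-2.7,-0.1,0,0,0,0,-1],[-1.8,0,0,0,0,0,-1],[-0.9,0,0,0,0,0,-1],[0,0,0,0,0,0,-1]])

```text
time: 38.02
tool_pos: [0.4956, -0.1612, 0.2155]
tool_rot: [-0.001, 0.708, 0.706, -0.001]
contact_force: [-1.1, -0.6, -2.6]
gripper_width: 0.416
grasp_force: 60.3
```

Emit:
move_arm(rows=[[0,0,0,0,0,0,-1],[0,0,0.5,0,0,0,-1],[0,0,1,0,0,0,-1],[0,0,1.8,0,0,0,-1],[0,0,2,0,0,0,-1],[0,0,1.6,0,0,0,-1],[0,0,0.6,0,0,0,-1],[0,0,0.4,0,0,0,-1],[0,0,0.2,0,0,0,-1],[0,0,0,0,0,0,-1],[0,0,0,0,0,0,-1]])

```text
time: 38.93
tool_pos: [0.4972, -0.1598, 0.1372]
tool_rot: [0.001, 0.707, 0.707, 0.0]
contact_force: [0.5, 0.5, -2.5]
gripper_width: 0.412
grasp_force: 60.4
```

Emit:
move_arm(rows=[[-0.05,0,0.25,0,0,0,-1],[0,0,0.2,0,0,0,-1],[0,0,0.1,0,0,0,-1],[0,0,0.1,0,0,0,-1],[0,0,0.08,0,0,0,-1],[0,0,0,0,0,0,-1],[0,0,0,0,0,0,-1]])

```text
time: 39.52
tool_pos: [0.4968, -0.1605, 0.1298]
tool_rot: [0.0, 0.707, 0.707, -0.0]
contact_force: [-3.4, 0.2, 3.7]
gripper_width: 0.413
grasp_force: 61.3
```

Emit:
move_arm(rows=[[0,0,0,0,0,0,0.1],[0,0,0,0,0,0,0.4],[0,0,0,0,0,0,1],[0,0,0,0,0,0,1],[0,0,0,0,0,0,1],[0,0,0,0,0,0,1],[0,0,0,0,0,0,1],[0,0,-0.5,0,0,0,1],[0,0,-2,0,0,0,1],[0,0,-3,0,0,0,1],[0,0,-3,0,0,0,1],[0,0,-1,0,0,0,1],[3.06,1.19,0,0,0,0,1],[3.06,1.19,0,0,0,0,1],[3.06,1.19,0,0,0,0,1],[3.06,1.19,0,0,0,0,1],[3.06,1.19,0,0,0,0,1],[3.06,1.19,0,0,0,0,1],[3.06,1.19,0,0,0,0,1],[3.06,1.19,0,0,0,0,1]])

```text
time: 41.18
tool_pos: [0.5919, 0.0863, 0.2235]
tool_rot: [-0.0, 0.707, 0.707, -0.0]
contact_force: [0.7, 0.1, 0.4]
gripper_width: 0.999
grasp_force: 0.0
```

Emit:
move_arm(rows=[[3.06,1.19,0,0,0,0,1],[0,0,1,0,0,0,1],[0,0,2,0,0,0,1],[0,0,2,0,0,0,1],[0,0,2,0,0,0,1],[0,0,1,0,0,0,1],[0,0,0.6,0,0,0,1],[0,0,0,0,0,0,1],[0,0,0,0,0,0,1]])

```text
time: 41.93
tool_pos: [0.6039, 0.115, 0.1384]
tool_rot: [0.0, 0.707, 0.707, 0.0]
contact_force: [0.0, 0.3, 0.6]
gripper_width: 0.995
grasp_force: 0.0
```

Emit:
move_arm(rows=[[0,0,0.3,0,0,0,1],[0,0,0,0,0,0,0.6],[0,0,0,0,0,0,0.3],[0,0,0,0,0,0,0.1],[0,0,0,0,0,0,-1],[0,0,0,0,0,0,-1],[0,0,0,0,0,0,-1],[0,0,0,0,0,0,-1],[0,0,0,0,0,0,-1],[0,0,0,0,0,0,-1],[0,0,0,0,0,0,-1],[0,0,0,0,0,0,-1]])

```text
time: 42.93
tool_pos: [0.6039, 0.1153, 0.1361]
tool_rot: [0.0, 0.707, 0.707, 0.0]
contact_force: [-3.6, 0.1, 5.1]
gripper_width: 0.599
grasp_force: 63.2
```

Emit:
move_arm(rows=[[0,0,-0.5,0,0,0,-1],[0,0,-1,0,0,0,-1],[0,0,-1.5,0,0,0,-1],[0,0,-1.5,0,0,0,-1],[0,0,-1.5,0,0,0,-1],[0,0,-1,0,0,0,-1],[0,0,-0.5,0,0,0,-1],[-0.5,-0.3,0,0,0,0,-1],[-1.2,-0.6,0,0,0,0,-1],[-2,-1,0,0,0,0,-1],[-2.5,-1.2,0,0,0,0,-1],[-2.5,-1.2,0,0,0,0,-1],[-2.5,-1.2,0,0,0,0,-1],[-2.5,-1.2,0,0,0,0,-1],[-2.5,-1.2,0,0,0,0,-1],[-2,-1,0,0,0,0,-1],[-1.2,-0.6,0,0,0,0,-1],[-0.5,-0.3,0,0,0,0,-1],[0,0,0,0,0,0,-1],[0,0,0,0,0,0,-1]])

```text
time: 44.6
tool_pos: [0.505, -0.0837, 0.209]
tool_rot: [-0.001, 0.707, 0.707, -0.0]
contact_force: [0.1, 0.6, -6.1]
gripper_width: 0.602
grasp_force: 63.9
```

Emit:
move_arm(rows=[[0,0,0.5,0,0,0,-1],[0,0,1,0,0,0,-1],[0,0,1.2,0,0,0,-1],[0,0,1.2,0,0,0,-1],[0,0,1.2,0,0,0,-1],[0,0,0.8,0,0,0,-1],[0,0,0.4,0,0,0,-1],[0,0,0.2,0,0,0,-1],[0,0,0,0,0,0,-1],[0,0,0,0,0,0,-1]])

```text
time: 45.43
tool_pos: [0.5061, -0.084, 0.1454]
tool_rot: [0.0, 0.707, 0.707, 0.0]
contact_force: [-0.2, -0.7, -4.4]
gripper_width: 0.6
grasp_force: 64.0
```

Emit:
move_arm(rows=[[0,0,0.25,0,0,0,-1],[0,0,0.2,0,0,0,-1],[0,0,0.1,0,0,0,-1],[0,0,0.1,0,0,0,-1],[0,0,0.06,0,0,0,-1],[0,0,0,0,0,0,-1],[0,0,0,0,0,0,-1]])

```text
time: 46.02
tool_pos: [0.5057, -0.0839, 0.1382]
tool_rot: [0.0, 0.707, 0.707, 0.0]
contact_force: [-1.4, 0.1, -2.8]
gripper_width: 0.602
grasp_force: 64.3
```

Emit:
move_arm(rows=[[0,0,0.08,0,0,0,-1],[0,0,0,0,0,0,-1],[0,0,0,0,0,0,-1]])

```text
time: 46.27
tool_pos: [0.5059, -0.084, 0.1381]
tool_rot: [0.0, 0.707, 0.707, -0.0]
contact_force: [-4.9, 0.3, 5.1]
gripper_width: 0.595
grasp_force: 65.2
```

Contact. I'll release, retreat up and go aside to −y.

Emit:
move_arm(rows=[[0,0,0,0,0,0,0.4],[0,0,0,0,0,0,0.6],[0,0,0,0,0,0,1],[0,0,0,0,0,0,1],[0,0,0,0,0,0,1],[0,0,0,0,0,0,1],[0,0,-0.5,0,0,0,1],[0,0,-2,0,0,0,1],[0,0,-3,0,0,0,1],[0,0,-4,0,0,0,1],[0,0,-4,0,0,0,1],[-3,-0.5,0,0,0,0,1],[-3.5,-0.5,0,0,0,0,1],[-3.5,-1,0,0,0,0,1],[-3.5,-1,0,0,0,0,1],[-3.5,-1,0,0,0,0,1],[-3.5,-1,0,0,0,0,1],[-3.5,-1,0,0,0,0,1],[-3.5,-1,0,0,0,0,1],[-3.5,-1,0,0,0,0,1]])

```text
time: 47.93
tool_pos: [0.4249, -0.3956, 0.2725]
tool_rot: [0.0, 0.707, 0.707, 0.0]
contact_force: [0.4, 0.7, 0.6]
gripper_width: 0.999
grasp_force: 0.0
```

Emit:
move_arm(rows=[[-3.5,-1,0,0,0,0,1],[-3.5,-1,0,0,0,0,1],[-3.5,-1,0,0,0,0,1],[-3.5,-1,0,0,0,0,1],[-3.5,-1,0,0,0,0,1],[-3,-1,0,0,0,0,1],[0,0,0,0,0,0,1],[0,0,0,0,0,0,1],[0,0,0,0,0,0,1]])

```text
time: 48.68
tool_pos: [0.3658, -0.5984, 0.2718]
tool_rot: [-0.0, 0.707, 0.707, 0.0]
contact_force: [0.0, 0.6, -0.9]
gripper_width: 0.999
grasp_force: 0.0
```

```bash
python3 - <<'E'
from meas import *
f=grab("top");g=grab("scene")
A=cv2.resize(f["img"][135:225,190:510],None,fx=2.5,fy=2.5,interpolation=cv2.INTER_CUBIC)
B=cv2.resize(g["img"][140:290,120:450],None,fx=800/330,fy=2.4,interpolation=cv2.INTER_CUBIC)
cv2.imwrite("pics/e.png",np.vstack([A,B]));print(A.shape,B.shape)
f0=cv2.imread("pics/top0.png");h=[cv2.cvtColor(x,cv2.COLOR_BGR2HSV).astype(int) for x in(f0,f["img"])]
for x in h:print(cen(f,((x[...,0]>95)&(x[...,0]<125)&(x[...,1]>130)&(x[...,2]>70)),(355,160,395,195))[0],cen(f,((x[...,2]<75)&(x[...,1]<110)),(390,168,413,190))[0])
E
```

```text
(225, 800, 3) (360, 800, 3)
[378.41064639 176.14448669] [401.34615385 181.34615385]
[378.8989547  175.52264808] [401.72727273 181.31818182]
```

View pics/e.png

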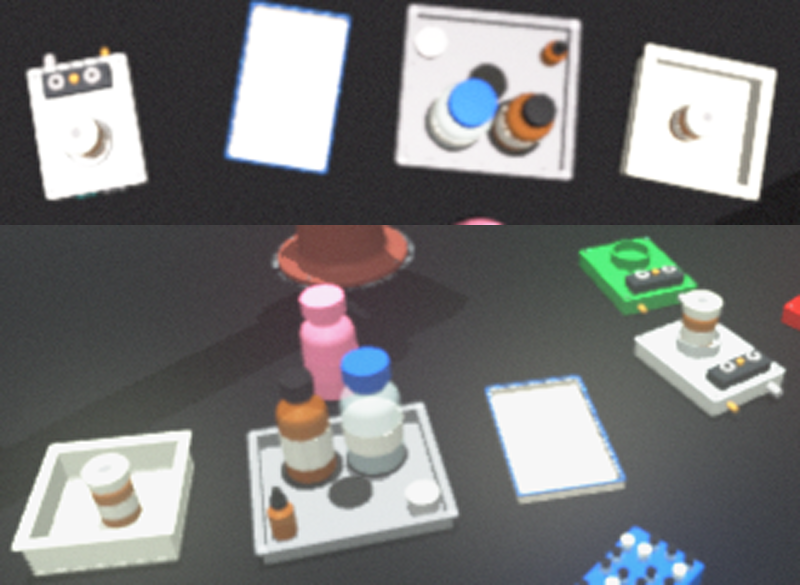

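The final picture shows both bottles upright on their own pads: blue cap (470,103), black cap (538,110), within 1 px of the start. The full jar is seated in the well (85,135), the used jar is upright in the basin (692,123), and the tin and dropper are in their corners.

```bash
python3 -c "
from plant import manip
print(manip.job_done())"
```

```text
the job is handed in; nothing more can be done
None
```

The job is handed in after about 49 s: the used jar is upright in the basin, the full jar is down in the well, both tall bottles are back on their own pads, and the dropper bottle and septa tin are still in their tray corners.

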